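# Re-plug four relays into their own sockets

## Task

The four relays on the test rail have been plugged into each other's sockets. Exchange them, with the help of the spare socket, so that each relay stands fully home in the socket whose marker plate has the colour of its tags, the same way round as now; let no relay fall over on the way.

Things in the scene. Friction and masses are not known exactly. Their poses are not given: they have to be found in the camera images.
- relay_red: Relay with RED tags on its low front step and at the back of its top. Light grey stepped block; all four relays are alike. Origin: in its underside, z up, x from front to back. Lower part x -47 to +39, y +-18, 42 mm high; raised middle part x -28 to +21, y +-18, to 58 mm (tags to 62).
- relay_yellow: Relay with YELLOW tags on its low front step and at the back of its top. Shape and origin as the red one. Its two flat sides are 36 mm apart over the whole height: grip across them (y). 80 to 170 g.
- relay_blue: Relay with BLUE tags on its low front step and at the back of its top. Shape and origin as the red one. At the back thin details reach x +48, but nothing solid past +39.
- relay_green: Relay with GREEN tags on its low front step and at the back of its top. Shape and origin as the red one. At the start each relay stands home in a socket of a wrong colour, upright, all facing alike.
- socket_red: Grey moulded relay socket, RED marker plate along its front edge. Fixed. All five alike. Origin: on its underside, straight below a seated relay's origin; z up, x from the marked front to the back. 142 mm long (x -75 to +67), 62 wide, rim 24 mm above the origin.
- socket_yellow: Grey moulded relay socket, YELLOW marker plate along its front edge. Fixed. Shape and origin as the red one. Pocket: x -49.5 to +41.5, y +-20.5, floor 10 mm above the origin, 14 mm deep; its upper 8 mm widen by 5.5 mm on every side as a funnel.
- socket_blue: Grey moulded relay socket, BLUE marker plate along its front edge. Fixed. Shape and origin as the red one. A relay is home when it stands on the pocket's floor: its origin 10 mm above the socket's, axes along the socket's.
- socket_green: Grey moulded relay socket, GREEN marker plate along its front edge. Fixed. Shape and origin as the red one. The sockets stand side by side along y on one straight rail, 70 mm between centres, in any order, turned alike.
- socket_spare: Grey moulded relay socket, no coloured plate. Fixed. Shape and origin as the red one; empty at the start, for parking. Between relays in neighbouring sockets 34 mm are free: a gripper reaching down there should be no wider than 100 mm over its fingers.
Not all that is in view belongs to the job. Leave any purple look-alike of the relay_green alone.

How it is judged:
At the end, for the whole second after the job is handed in: Each of the four relays is seated in the socket of its own colour: origins within 5 mm seen from above (a relay put in back to front is off by more), its underside on the pocket's floor within 3 mm, aligned within 0.15 rad, upright within 0.06 rad, at rest and released; the spare socket is empty (horizontal distance between relay_red and socket_red below 0.005 m and z of relay_red in the frame of socket_red between 0.007 and 0.013 m and angle between the x axis of relay_red and the x axis of socket_red, either way round below 0.15 rad and angle between each of relay_red, relay_yellow, relay_blue, relay_green's own z axis and vertical below 0.06 rad and linear speed of each of relay_red, relay_yellow, relay_blue, relay_green below 0.02 m/s and horizontal distance between relay_yellow and socket_yellow below 0.005 m and z of relay_yellow in the frame of socket_yellow between 0.007 and 0.013 m and angle between the x axis of relay_yellow and the x axis of socket_yellow, either way round below 0.15 rad and horizontal distance between relay_blue and socket_blue below 0.005 m and z of relay_blue in the frame of socket_blue between 0.007 and 0.013 m and angle between the x axis of relay_blue and the x axis of socket_blue, either way round below 0.15 rad and horizontal distance between relay_green and socket_green below 0.005 m and z of relay_green in the frame of socket_green between 0.007 and 0.013 m and angle between the x axis of relay_green and the x axis of socket_green, either way round below 0.15 rad); the robot touches nothing.
It fails at once if a relay falls over (tilts by more than 0.7 rad) (angle between any of relay_red, relay_yellow, relay_blue, relay_green's own z axis and vertical above 0.7 rad).
It also fails if it takes over 99 s, if anything falls off the work surface, if the arm or the gripper's body presses on something with over 40 N, if the wrist force passes 120 N, or if a joint passes its speed limit or range.

## Robot

A 6-joint arm with a two-finger parallel gripper is mounted at the origin on a cart in front of the work surface, level with it; the furniture and walls round the work are solid. World frame = base frame: x ahead of the robot, y to its left, z up, the work surface at z = 0. Lengths are in m, angles in rad, forces in N, time in s.
With the tool pointing down it reaches from about 0.35 to 0.85 m from the base axis. Payload 8.1 kg.
Tool frame: the origin (TCP) lies between the finger pads; the fingertips stand 14 mm ahead of it and the grasp point (between the pads) lies 5 mm behind it (robot.tcp_to_tips is the z of the fingertips in the tool frame, in m); z points along the fingers, y is the line along which they close (so a half turn about z gives the same grasp; the last joint's range is limited). The gripper opens to 93 mm and grips with 3 to 60 N. Pads are 15 mm wide; open, the fingers measure 128 mm over their backs; the gripper's body (75 mm by 188 mm) begins 65 mm behind the grasp point.
Start: joints at [1.219, 0.13, 1.488, -0, 1.523, -0.085], TCP at [0.158, 0.579, 0.233] pointing down, gripper open.
Joint ranges: [-2.96, 2.96], [-0.89, 2.26], [0.02, 2.5], [-1.34, 4.48], [0, 2.73], [-2.66, 2.66]. Speed limits (rad/s): [2.39, 2.39, 2.79, 3.14, 3.14, 3.14].

## Interface

Orientations are given as a rotation vector (axis times angle).
In Python, from plant import sensors, read_camera, robot gives the robot as it stands.
- The arm moves only by the tool jog_arm, called after ">>>" by a JSON object that holds its "name" and its "arguments", one argument or row to a line. Schema: {"type":"object","properties":{"segments":{"type":"object","properties":{"increments":{"type":"array","items":{"type":"array","items":{"type":"number"},"minItems":5,"maxItems":5},"minItems":1,"maxItems":20}},"additionalProperties":false,"required":["increments"]},"grip_n":{"type":"number"},"only":{"type":"string"},"quiet":{"type":"boolean"},"lines":{"type":"string"}},"required":["segments"],"additionalProperties":false}. segments is an object whose key "increments" holds a list of rows, 1 to 20 of them, each of 5 numbers: the finger opening in m, then dx, dy, dz in shares of the most that a row can go, 1 being 50 mm, then a turn about the tool's z in fractions of the full range, 1 being pi/2 rad; each row shifts and turns the commanded pose from where the row before left it, along the tool's axes as they then stand; what a row does not reach is not made up. A row lasts 1/10 s, in which the tool goes at most 0.05 m and 0.15 rad, less where a joint would pass 70% of its speed; a pose out of reach is approached as far as the arm can. The fingers move at their own pace and stop on an object; grip_n is the grip in N (left out, the last holds). Time passes only in rows, so rows that do not move let the fingers close. The tool returns the time, the measured TCP pose, the force, the opening and the grip force at its end. only (a regular expression) keeps the lines of the reply that match it, lines (a string "A,B") keeps lines A to B, and quiet returns only ok. Shift and turn numbers lie between -1 and 1, and a call with a number outside is refused. Input that does not fit is refused with a message, and nothing moves.
- sensors.read_state(): the state, without advancing time (a new reading comes with each control period).
- read_camera(name): name is "scene" or "top" or "wrist"; returns a dict with "image" (400x640x3 uint8, red, green, blue), "depth" (400x640 float32, m along the optical axis (not along the pixel's ray), 0 where there is no reading), "fx", "fy", "cx", "cy" (pixels), "R" (3x3) and "t" (3): a world point X has camera coordinates R X + t. Camera axes: x right, y down, z forward; pixel columns grow to the right and rows downward; lengths in m; the calibration is good to about 2 mm. The wrist camera is an equidistant fisheye: a pixel r from the principal point sees the ray r / f radians off the axis. A picture is of the moment at which its call begins.
- robot.close_job(): hands the job in; it is judged then, once.
The state is a dict: "t": time; "q": joint angles; "dq": joint speeds; "joint_torque": joint torques, N m; "tool_pos": TCP position; "orientation": TCP orientation; "force": force on the tool from outside, world axes, zero at the start; "wrist_torque": the same for the moment, N m; "opening": finger opening in m; "gripper_force": force on a finger pad.
Only numpy, scipy, OpenCV 4.12 (cv2) and the standard library are available. Lean on these libraries where they do the work, as an engineer would, in place of code of your own. Each camera call takes 0.05 s, during which the arm holds its last target. There are 200 camera calls.

## Working session

There is one attempt and no reset: what is moved stays moved. The work goes in short steps, Python scripts to look and compute and a tool call to move; the robot and the scene stay as the last step left them, time stands still between calls to the robot, and variables do not carry over. Pictures are saved under pics/ and viewed, at most 14 in all, crops included, and the job is handed in when it is done.

```bash
ls; mkdir -p pics; python3 - <<'E'
from plant import sensors, read_camera, robot
import cv2
s=sensors.read_state();print(s)
for n in("top","scene"):
    c=read_camera(n);cv2.imwrite(f"pics/{n}0.png",c["image"][:,:,::-1]);print(n,c["fx"],c["cx"],c["cy"],c["R"],c["t"])
E
```

```text
pics
{'t': 0.0, 'q': array([ 1.21859697e+00,  1.31181193e-01,  1.48926415e+00, -2.40030475e-05,
        1.52300312e+00, -8.54164011e-02]), 'dq': array([-1.08602045e-04,  4.25853629e-04, -4.46568024e-05, -9.99394687e-04,
        4.80762389e-04, -1.78666331e-03]), 'joint_torque': array([ 1.85712459e-03, -5.59845006e+01, -4.91765785e+01,  7.73028564e-02,
        3.48775461e-02, -8.07139963e-05]), 'tool_pos': array([0.15798592, 0.57826332, 0.23158378]), 'orientation': array([-4.17767586e-01, -3.11330734e+00,  2.85342325e-03]), 'force': array([-0.28678501, -0.44730471,  0.31616807]), 'wrist_torque': array([-0.02347272,  0.03505925, -0.00478918]), 'gripper_force': 0.0, 'opening': 0.09295394371588282}
top 469.25674411410523 314.55358455792003 206.58275002246256 [[ 0.02785169 -0.99948117 -0.0161766 ]
 [-0.98321346 -0.02447195 -0.18081046]
 [ 0.18032078  0.02094093 -0.98338492]] [-0.33467119  0.47161002  1.48768022]
scene 502.5339720614359 322.8907479605699 195.87717814778574 [[ 0.64343377 -0.76531659 -0.01683711]
 [-0.4489174  -0.35942536 -0.81809937]
 [ 0.62005334  0.53395123 -0.57483036]] [-0.57208501  0.13564379  1.32878826]
```

View pics/top0.png

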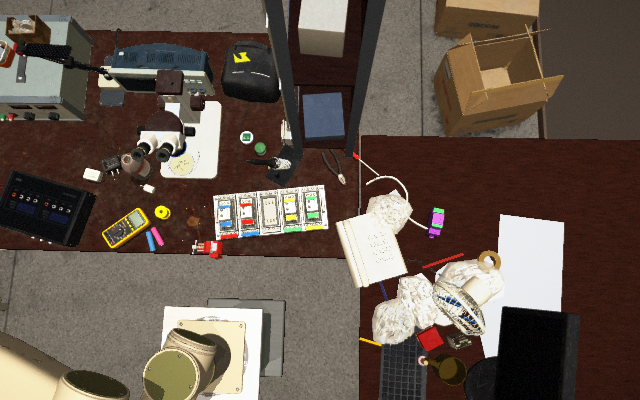

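View pics/scene0.png

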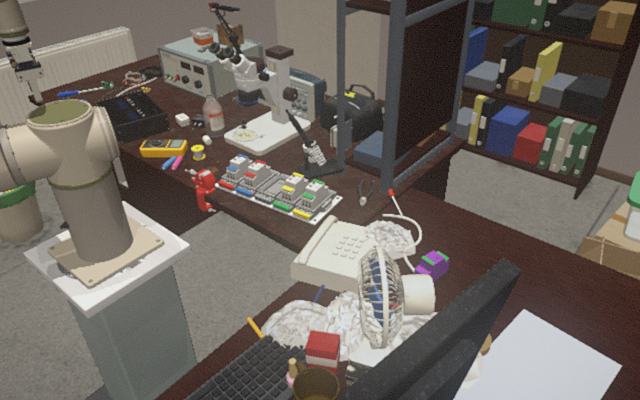

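The top view shows the rail at u 214–327, v 186–237, with relays around (225,210), (248,210), (291,208) and (312,205). The spare is at (269,210) and the purple decoy at (436,222). I'll enlarge the rail.

```bash
cat >h.py <<'E'
import numpy as np, cv2
from plant import sensors, read_camera, robot
def ray(c,u,v,z):
    d=c["R"].T@np.array([(u-c["cx"])/c["fx"],(v-c["cy"])/c["fy"],1.]); o=-c["R"].T@c["t"]
    return o+d*(z-o[2])/d[2]
def proj(c,X):
    p=c["R"]@np.asarray(X)+c["t"]; return c["fx"]*p[0]/p[2]+c["cx"],c["fy"]*p[1]/p[2]+c["cy"]
def blobs(c,box,amin=6):
    u0,v0,u1,v1=box; hsv=cv2.cvtColor(c["image"],cv2.COLOR_RGB2HSV)[v0:v1,u0:u1]
    out=[]
    for n,r in dict(red=[(0,8),(172,180)],yellow=[(22,35)],green=[(45,80)],blue=[(95,125)]).items():
        m=sum(cv2.inRange(hsv,(a,110,70),(b,255,255)) for a,b in r)
        k,_,st,ce=cv2.connectedComponentsWithStats(m.astype(np.uint8))
        out+=[(n,ce[i][0]+u0,ce[i][1]+v0,int(st[i][4])) for i in range(1,k) if st[i][4]>=amin]
    return out
E
python3 - <<'E'
from h import *
c=read_camera("top")
cv2.imwrite("pics/crop.png",cv2.resize(c["image"][175:250,205:335,::-1],None,fx=6,fy=6,interpolation=cv2.INTER_CUBIC))
for b in blobs(c,(208,180,332,242)): print(b[0],np.round(b[1:],1),np.round(ray(c,b[1],b[2],.03),3),np.round(ray(c,b[1],b[2],.06),3))
P=np.array([[ray(c,u,v,0)[:2] for u in (214,327)] for v in (190,237)]);print(P)
d=c["depth"]; 
for u,v in[(269,210),(269,240),(225,210),(200,225),(236,210),(260,160),(280,165),(298,160),(280,100),(353,140)]: print(u,v,d[v,u],c["R"].T@(np.array([(u-c["cx"])/c["fx"],(v-c["cy"])/c["fy"],1])*d[v,u]-c["t"]))
E
```

```text
red [266.4 184.2  14. ] [ 0.554 -0.16   0.03 ] [ 0.547 -0.164  0.06 ]
red [292.4 181.8  11. ] [ 0.564 -0.246  0.03 ] [ 0.557 -0.248  0.06 ]
red [322.2 182.    9. ] [ 0.565 -0.345  0.03 ] [ 0.558 -0.345  0.06 ]
red [327.4 189.7   9. ] [ 0.54  -0.363  0.03 ] [ 0.533 -0.363  0.06 ]
red [244.8 204.3  36. ] [ 0.484 -0.092  0.03 ] [ 0.478 -0.097  0.06 ]
red [247.1 221.2  54. ] [ 0.428 -0.103  0.03 ] [ 0.424 -0.108  0.06 ]
red [329.3 227.    6. ] [ 0.416 -0.372  0.03 ] [ 0.412 -0.371  0.06 ]
red [228.8 236.   76. ] [ 0.378 -0.046  0.03 ] [ 0.374 -0.052  0.06 ]
red [312.1 235.2   9. ] [ 0.388 -0.317  0.03 ] [ 0.384 -0.317  0.06 ]
red [284.1 237.4  10. ] [ 0.378 -0.226  0.03 ] [ 0.375 -0.229  0.06 ]
red [322.2 237.2  14. ] [ 0.382 -0.35   0.03 ] [ 0.378 -0.35   0.06 ]
red [208.7 240.3   6. ] [0.362 0.019 0.03 ] [0.359 0.011 0.06 ]
red [290.7 240.3   7. ] [ 0.369 -0.248  0.03 ] [ 0.366 -0.25   0.06 ]
red [216.1 240.9   7. ] [ 0.361 -0.006  0.03 ] [ 0.358 -0.013  0.06 ]
yellow [288.6 199.9  30. ] [ 0.502 -0.236  0.03 ] [ 0.497 -0.238  0.06 ]
yellow [290.6 216.8  51. ] [ 0.446 -0.245  0.03 ] [ 0
[... 493 characters left out ...]
.03 ] [ 0.384 -0.119  0.06 ]
[[[ 0.53612688  0.01986009]
  [ 0.54539271 -0.36153509]]

 [[ 0.37686172  0.00921706]
  [ 0.38658219 -0.36519854]]]
269 210 1.545722 [ 0.468234   -0.17204163  0.02317284]
269 240 1.5544304 [ 0.37201047 -0.17344782 -0.00335686]
225 210 1.4965211 [ 0.45593916 -0.03758798  0.0738137 ]
200 225 1.5627103 [0.41561574 0.05840027 0.00115626]
236 210 1.5483334 [ 0.4656465  -0.06290557  0.02236688]
260 160 1.4106505 [ 0.59224034 -0.15723198  0.18358059]
280 165 1.4812367 [ 0.59786981 -0.21086527  0.11169193]
298 160 1.5714486 [ 0.63995352 -0.26197867  0.02658419]
280 100 1.6429654 [ 0.86455031 -0.18965584 -0.00341718]
353 140 1.4148864 [ 0.66050478 -0.43542989  0.18586648]
```

View pics/crop.png

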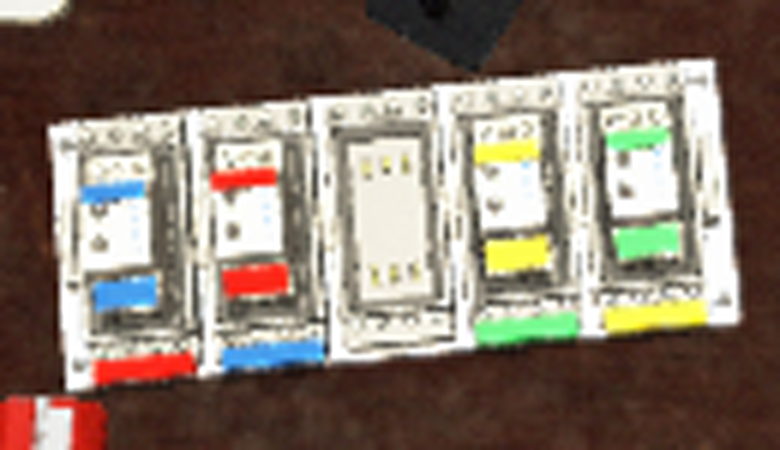

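The crop shows, left to right, these sockets: A red (holds the blue relay), B blue (red relay), C spare (empty), D green (yellow relay) and E yellow (green relay). That means two swaps through C. The red front tags point toward the robot.

```bash
cat >>h.py <<'E'
def tool():
    s=sensors.read_state(); R=cv2.Rodrigues(s["orientation"])[0]; return s["tool_pos"],R
def delta(X,yaw):  # move in tool axes AFTER turning to yaw, and the turn
    p,R=tool(); y=np.arctan2(-R[0,1],R[1,1]); T=np.array([[-np.cos(yaw),-np.sin(yaw),0],[-np.sin(yaw),np.cos(yaw),0],[0,0,-1]])
    return "turn %.3f"%-(yaw-y), np.round(T@(np.asarray(X)-p),4)
E
python3 - <<'E'
from h import *
c=read_camera("top"); d=c["depth"]
# height map of the rail via depth
vv,uu=np.mgrid[180:242,208:332]; D=d[180:242,208:332]
P=(np.stack([(uu-c["cx"])/c["fx"],(vv-c["cy"])/c["fy"],np.ones(D.shape)],-1)*D[...,None]-c["t"])@c["R"]
h,e=np.histogram(P[...,2],np.arange(-.02,.1,.004)); print(list(zip(np.round(e,3),h)))
print(delta([.4,.4,.3],.126)); print(np.round(tool()[1],3))
w=read_camera("wrist");print(w["fx"],w["cx"],w["cy"],w["R"],w["t"])
E
```

```text
[(np.float64(-0.02), np.int64(0)), (np.float64(-0.016), np.int64(2)), (np.float64(-0.012), np.int64(27)), (np.float64(-0.008), np.int64(320)), (np.float64(-0.004), np.int64(1019)), (np.float64(0.0), np.int64(1100)), (np.float64(0.004), np.int64(587)), (np.float64(0.008), np.int64(277)), (np.float64(0.012), np.int64(282)), (np.float64(0.016), np.int64(467)), (np.float64(0.02), np.int64(684)), (np.float64(0.024), np.int64(741)), (np.float64(0.028), np.int64(543)), (np.float64(0.032), np.int64(285)), (np.float64(0.036), np.int64(57)), (np.float64(0.04), np.int64(20)), (np.float64(0.044), np.int64(34)), (np.float64(0.048), np.int64(69)), (np.float64(0.052), np.int64(138)), (np.float64(0.056), np.int64(162)), (np.float64(0.06), np.int64(119)), (np.float64(0.064), np.int64(70)), (np.float64(0.068), np.int64(103)), (np.float64(0.072), np.int64(275)), (np.float64(0.076), np.int64(217)), (np.float64(0.08), np.int64(60)), (np.float64(0.084), np.int64(3)), (np.float64(0.088), np.int64(0)), (np.float64(0.092), np.int64(0))]
('turn -0.393', array([-0.2176, -0.2075, -0.068 ]))
[[-0.965  0.264 -0.   ]
 [ 0.264  0.965 -0.001]
 [ 0.    -0.001 -1.   ]]
309.70691628693146 319.24584679992984 204.45643304162218 [[ 2.62277562e-01  9.64992386e-01 -4.19690571e-04]
 [ 9.26394464e-01 -2.51665120e-01  2.80103488e-01]
 [ 2.70192112e-01 -7.38536589e-02 -9.59969718e-01]] [-0.59901596 -0.03319895  0.38950382]
```

The rows are not in the units I measure in: shifts go in shares of 50 mm and turns go in shares of pi/2 rad. I convert before sending: -0.05 m is -1, -0.03 m is -0.6, -0.133 rad / 1.5708 = -0.0847.

>>> {"name": "jog_arm", "arguments": {
  "segments": {"increments": [[0.06,0,0,-0.6,-0.0828],[0.06,0,0,-0.6,-0.0828],[0.06,0,0,0,-0.0847],[0.06,-0.8,-0.8,0,0],[0.06,-0.6,-0.8,0,0],[0.06,-0.6,-0.8,0,0],[0.06,-0.6,-0.8,0,0],[0.06,-0.6,-0.8,0,0],[0.06,-0.4,-0.8,0,0],[0.06,0,-1,0,0],[0.06,0,-1,0,0],[0.06,0,-1,0,0],[0.06,0,-1,0,0],[0.06,0,-1,0,0],[0.06,0,-1,0,0],[0.06,0,-1,0,0],[0.06,0,0,0,0],[0.06,0,0,0,0]]},
  "grip_n": 20
}}

```text
t: 2.05
tool_pos: [0.4058, 0.019, 0.2926]
orientation: [-0.192, 3.136, 0.0]
force: [-0.1, 0.5, 0.0]
opening: 0.0604
gripper_force: 0.0
```

```bash
python3 - <<'E'
from h import *
c=read_camera("wrist");cv2.imwrite("pics/w1.png",c["image"][:,:,::-1])
print(delta([.45,-.18,.3],.126))
E
```

```text
('turn -0.001', array([-0.0187, -0.2041, -0.0074]))
```

View pics/w1.png

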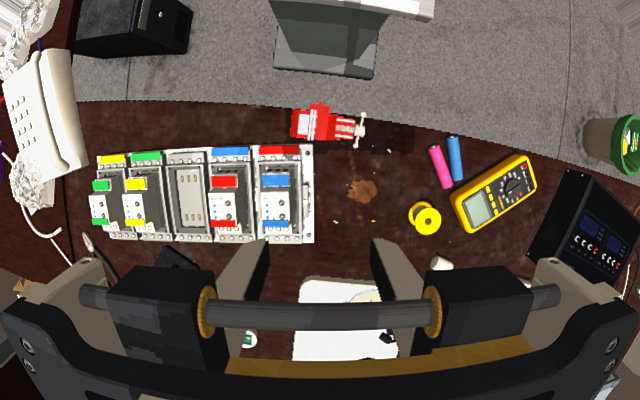

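The wrist view shows the rail at u 95–313, v 145–245, with the fingers below it at v > 240. I'll move over the rail and measure from the wrist.

To row units: -0.05 m is -1, -0.04 m is -0.8.

>>> {"name": "jog_arm", "arguments": {
  "segments": {"increments": [[0.06,-0.4,-1,0,0],[0.06,0,-1,0,0],[0.06,0,-1,0,0],[0.06,0,-0.8,0,0],[0.06,0,0,0,0],[0.06,0,0,0,0]]}
}}

```text
t: 2.7
tool_pos: [0.4481, -0.1612, 0.2923]
orientation: [0.2, -3.135, -0.002]
force: [0.6, -0.2, 0.8]
opening: 0.0601
gripper_force: 0.0
```

```bash
cat >>h.py <<'E'
def wray(c,u,v,z):
    x,y=u-c["cx"],v-c["cy"]; r=np.hypot(x,y); t=r/c["fx"]; k=np.sin(t)/max(r,1e-9)
    d=c["R"].T@np.array([x*k,y*k,np.cos(t)]); o=-c["R"].T@c["t"]; return o+d*(z-o[2])/d[2]
E
python3 - <<'E'
from h import *
c=read_camera("wrist");cv2.imwrite("pics/w2.png",c["image"][:,:,::-1])
for b in blobs(c,(100,80,560,260),25): print(b[0],np.round(b[1:],1),*[np.round(wray(c,b[1],b[2],z)[:2],4) for z in(.03,.061,.077)])
E
```

```text
red [202.2  94.4 180. ] [ 0.3546 -0.3352] [ 0.3558 -0.323 ] [ 0.3564 -0.3167]
red [171.3  89.3  92. ] [ 0.3487 -0.3847] [ 0.3504 -0.3687] [ 0.3512 -0.3605]
red [436.6 111.4 736. ] [ 0.3367 -0.0123] [ 0.3393 -0.0243] [ 0.3406 -0.0305]
red [179.1  97.3  36. ] [ 0.3599 -0.3706] [ 0.3607 -0.3557] [ 0.3611 -0.348 ]
red [465.6 119.1 410. ] [0.3381 0.0346] [0.3405 0.0191] [0.3418 0.0111]
red [266.5 111.   50. ] [ 0.3708 -0.2417] [ 0.3708 -0.2364] [ 0.3708 -0.2338]
red [200.8 116.1  27. ] [ 0.3849 -0.3341] [ 0.3839 -0.322 ] [ 0.3833 -0.3157]
red [242.1 125.2  25. ] [ 0.393 -0.273] [ 0.3913 -0.2655] [ 0.3904 -0.2616]
red [409.6 136.8 356. ] [ 0.3789 -0.0457] [ 0.3782 -0.0552] [ 0.3779 -0.0601]
red [158.  156.2  26. ] [ 0.4469 -0.4001] [ 0.4412 -0.383 ] [ 0.4382 -0.3742]
red [142.7 162.8  25. ] [ 0.4591 -0.4276] [ 0.4525 -0.4085] [ 0.4491 -0.3986]
red [157.6 165.4  45. ] [ 0.4608 -0.4006] [ 0.4541 -0.3834] [ 0.4506 -0.3746]
red [364.4 165.2 300. ] [ 0.4272 -0
[... 1057 characters left out ...]
low [524.2 207.1 506. ] [0.4515 0.1791] [0.4454 0.1528] [0.4423 0.1392]
yellow [254.1 209.3 201. ] [ 0.5088 -0.2464] [ 0.4985 -0.2408] [ 0.4931 -0.2379]
green [259.4 135.6 344. ] [ 0.4048 -0.2476] [ 0.4023 -0.242 ] [ 0.401 -0.239]
green [203.4 167.  250. ] [ 0.4563 -0.3251] [ 0.4498 -0.3136] [ 0.4465 -0.3077]
green [202.1 209.  169. ] [ 0.5187 -0.3251] [ 0.5076 -0.3136] [ 0.5019 -0.3077]
blue [360.6 135.3 357. ] [ 0.3877 -0.1133] [ 0.3864 -0.1177] [ 0.3858 -0.12  ]
blue [545.8 153.6 330. ] [0.3571 0.2   ] [0.3581 0.1721] [0.3586 0.1577]
blue [417.2 166.3 249. ] [ 0.4176 -0.0273] [ 0.4141 -0.0381] [ 0.4123 -0.0437]
blue [418.  208.8 156. ] [ 0.4783 -0.0132] [ 0.4702 -0.0251] [ 0.4661 -0.0312]
```

View pics/w2.png

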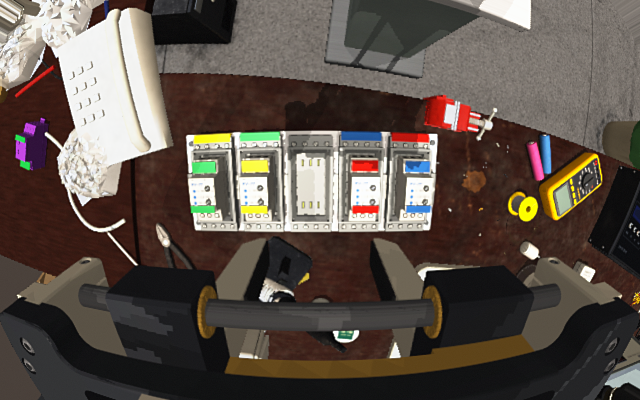

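The wrist view shows the five sockets centred at u ≈ 410, 361, 310, 260 and 212 (v 135–230), matching the order above. From the tags and the 70 mm spacing, yaw is about 0.1287. Relay origins come out at A (.4516,-.0324), B (.4604,-.1021), C (.4695,-.1713), D (.4785,-.2409) and E (.4875,-.3097).

```bash
python3 - <<'E'
from h import *
print(delta([.4481,-.0329,.05],.1287))
E
```

```text
('turn -0.000', array([-0.0164,  0.1267,  0.2424]))
```

To row units: 0.045 m is 0.9, 0.04 m is 0.8.

>>> {"name": "jog_arm", "arguments": {
  "segments": {"increments": [[0.06,-0.33,0.9,0,0],[0.06,0,0.9,0.4,0],[0.06,0,0.734,0.6,0],[0.06,0,0,0.8,0],[0.06,0,0,0.8,0],[0.06,0,0,0.6,0],[0.06,0,0,0,0],[0.06,0,0,0,0]]}
}}

```text
t: 3.55
tool_pos: [0.448, -0.0332, 0.1333]
orientation: [0.202, -3.135, -0.001]
force: [0.3, -0.8, 0.4]
opening: 0.06
gripper_force: 0.0
```

```bash
python3 - <<'E'
from h import *
print(delta([.4481,-.0329,.05],.1287))
c=read_camera("wrist");cv2.imwrite("pics/w3.png",c["image"][:,:,::-1])
E
```

```text
('turn -0.000', array([-0.0001,  0.0002,  0.0833]))
```

View pics/w3.png

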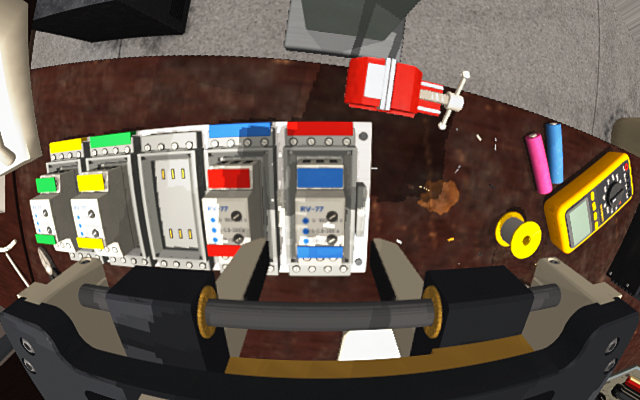

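The blue relay is centred at u ≈ 321 between the fingers (inner edges about 268 and 372). Next: down and grip.

To row units: 0.03 m is 0.6, 0.015 m is 0.3.

>>> {"name": "jog_arm", "arguments": {
  "segments": {"increments": [[0.06,0,0,0.6,0],[0.06,0,0,0.6,0],[0.06,0,0,0.3,0],[0.06,0,0,0.16,0],[0.06,0,0,0,0],[0.03,0,0,0,0],[0.03,0,0,0,0],[0.03,0,0,0,0],[0.03,0,0,0,0],[0.03,0,0,0,0]]},
  "grip_n": 25
}}

```text
t: 4.6
tool_pos: [0.4488, -0.0347, 0.0505]
orientation: [-0.198, 3.134, -0.0]
force: [-0.6, 1.8, 6.4]
opening: 0.0355
gripper_force: 25.0
```

To row units: -0.04 m is -0.8, -0.03 m is -0.6.

>>> {"name": "jog_arm", "arguments": {
  "segments": {"increments": [[0.03,0,0,-0.2,0],[0.03,0,0,-0.4,0],[0.03,0,0,-0.6,0],[0.03,0,0,-0.6,0],[0.03,0,-0.6,0,0],[0.03,0,-0.8,0,0],[0.03,0,-0.8,0,0],[0.03,0,-0.6,0,0],[0.03,0,0,0,0],[0.03,0,0,0,0],[0.03,0,0,0,0]]}
}}

```text
t: 5.7
tool_pos: [0.4654, -0.1727, 0.1395]
orientation: [0.199, -3.135, -0.001]
force: [0.8, -0.7, -1.7]
opening: 0.0357
gripper_force: 25.0
```

```bash
python3 - <<'E'
from h import *
print(delta([.4660,-.1718,.05],.1287))
c=read_camera("wrist");cv2.imwrite("pics/w4.png",c["image"][:,:,::-1])
E
```

```text
('turn -0.002', array([-0.0007,  0.0009,  0.0895]))
```

View pics/w4.png

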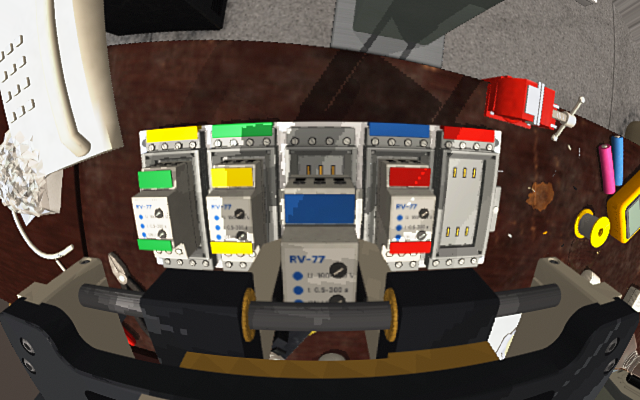

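The blue relay hangs level over the spare socket (u 285–355).

To row units: 0.03 m is 0.6, 0.01 m is 0.2.

>>> {"name": "jog_arm", "arguments": {
  "segments": {"increments": [[0.03,0,0,0.6,0],[0.03,0,0,0.6,0],[0.03,0,0,0.2,0],[0.03,0,0,0.12,0],[0.03,0,0,0.12,0],[0.03,0,0,0.08,0],[0.03,0,0,0.06,0],[0.03,0,0,0,0],[0.03,0,0,0,0]]}
}}

```text
t: 6.65
tool_pos: [0.466, -0.1738, 0.0511]
orientation: [-0.198, 3.135, -0.001]
force: [0.2, -0.0, -0.9]
opening: 0.0359
gripper_force: 25.0
```

To row units: 0.035 m is 0.7, -0.03 m is -0.6.

>>> {"name": "jog_arm", "arguments": {
  "segments": {"increments": [[0.06,0,0,0,0],[0.06,0,0,0,0],[0.06,0,0,0,0],[0.06,0,0,-0.4,0],[0.06,0,0,-0.6,0],[0.06,0,0,-0.6,0],[0.06,0,0.7,0,0],[0.06,0,0.7,0,0],[0.06,0,0,0,0],[0.06,0,0,0,0]]}
}}

```text
t: 7.65
tool_pos: [0.4571, -0.1038, 0.1309]
orientation: [-0.201, 3.135, -0.001]
force: [0.5, 0.0, 0.7]
opening: 0.0602
gripper_force: 0.0
```

```bash
python3 - <<'E'
from h import *
print(delta([.4569,-.1026,.05],.1287))
c=read_camera("wrist");cv2.imwrite("pics/w5.png",c["image"][:,:,::-1])
E
```

```text
('turn -0.001', array([0.    , 0.0012, 0.0809]))
```

View pics/w5.png

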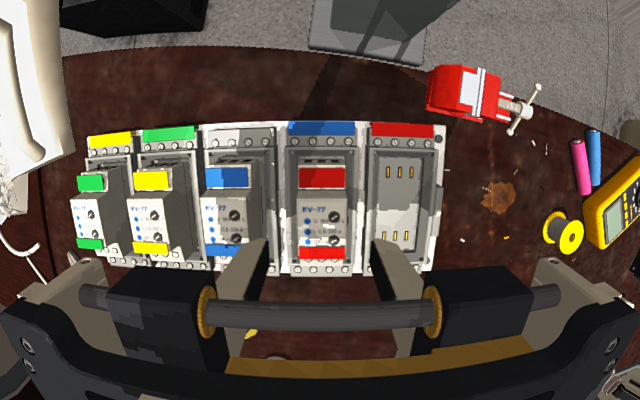

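The blue relay is home in the spare (u 205–255) and the red relay (u ≈ 322) is centred between the fingers. Gripping red and moving it to A.

To row units: 0.03 m is 0.6, -0.02 m is -0.4.

>>> {"name": "jog_arm", "arguments": {
  "segments": {"increments": [[0.06,0,0,0.6,0],[0.06,0,0,0.6,0],[0.06,0,0,0.28,0],[0.06,0,0,0.16,0],[0.06,0,0,0,0],[0.03,0,0,0,0],[0.03,0,0,0,0],[0.03,0,0,0,0],[0.03,0,0,0,0],[0.03,0,0,0,0],[0.03,0,0,-0.2,0],[0.03,0,0,-0.4,0],[0.03,0,0,-0.4,0],[0.03,0,0,0,0],[0.03,0,0.6,0,0],[0.03,0,0.6,0,0],[0.03,0,0.2,0,0],[0.03,0,0,0,0],[0.03,0,0,0,0],[0.03,0,0,0,0]]}
}}

```text
t: 9.7
tool_pos: [0.4482, -0.0355, 0.0985]
orientation: [0.197, -3.135, 0.001]
force: [-0.6, 0.4, -0.9]
opening: 0.0355
gripper_force: 25.0
```

```bash
python3 - <<'E'
from h import *
print(delta([.4481,-.0329,.05],.1287))
E
```

```text
('turn -0.003', array([-0.0002,  0.0026,  0.0485]))
```

To row units: 0.02 m is 0.4, 0.001 m is 0.02.

>>> {"name": "jog_arm", "arguments": {
  "segments": {"increments": [[0.03,0,0.03,0.4,0],[0.03,0,0,0.2,0],[0.03,0,0,0.12,0],[0.03,0,0,0.12,0],[0.03,0,0,0.08,0],[0.03,0,0,0.02,0],[0.03,0,0,0,0],[0.03,0,0,0,0]]}
}}

```text
t: 10.5
tool_pos: [0.4483, -0.0333, 0.0521]
orientation: [-0.198, 3.135, -0.0]
force: [-0.7, -0.4, -1.1]
opening: 0.0361
gripper_force: 25.0
```

To row units: -0.035 m is -0.7, 0.001 m is 0.02.

>>> {"name": "jog_arm", "arguments": {
  "segments": {"increments": [[0.03,0,0,0.02,0],[0.06,0,0,0,0],[0.06,0,0,0,0],[0.06,0,0,0,0],[0.06,0,0,-0.4,0],[0.06,0,0,-0.6,0],[0.06,0,0,-0.6,0],[0.06,0,-0.7,0,0],[0.06,0,-0.7,0,0],[0.06,0,-0.7,0,0],[0.06,0,-0.7,0,0],[0.06,0,0,0,0],[0.06,0,0,0,0]]}
}}

```text
t: 11.8
tool_pos: [0.4654, -0.1725, 0.1305]
orientation: [0.195, -3.135, -0.001]
force: [0.1, -0.5, 0.9]
opening: 0.0602
gripper_force: 0.0
```

```bash
python3 - <<'E'
from h import *
print(delta([.4662,-.173,.05],.1287))
c=read_camera("wrist");cv2.imwrite("pics/w6.png",c["image"][:,:,::-1])
E
```

```text
('turn -0.004', array([-0.0008, -0.0006,  0.0805]))
```

View pics/w6.png

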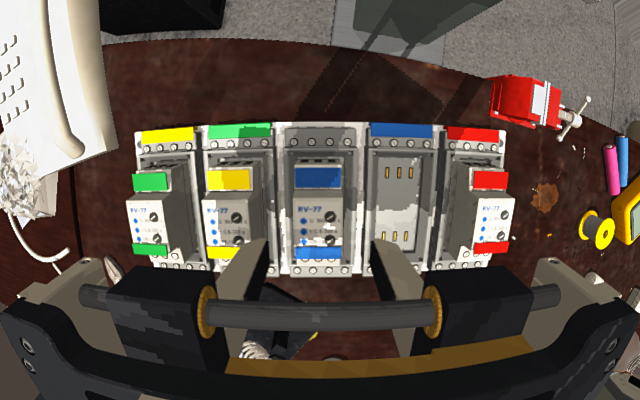

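The red relay is seated in the red socket (u ≈ 490) and the blue relay in the spare is centred at u ≈ 318. Now blue goes from C to B.

>>> {"name": "jog_arm", "arguments": {
  "segments": {"increments": [[0.06,0,0,0.6,0],[0.06,0,0,0.6,0],[0.06,0,0,0.28,0],[0.06,0,0,0.14,0],[0.06,0,0,0,0],[0.03,0,0,0,0],[0.03,0,0,0,0],[0.03,0,0,0,0],[0.03,0,0,0,0],[0.03,0,0,0,0],[0.03,0,0,-0.2,0],[0.03,0,0,-0.4,0],[0.03,0,0,-0.4,0],[0.03,0,0,0,0],[0.03,0,0.6,0,0],[0.03,0,0.6,0,0],[0.03,0,0.2,0,0],[0.03,0,0,0,0],[0.03,0,0,0,0],[0.03,0,0,0,0]]}
}}

```text
t: 13.85
tool_pos: [0.4569, -0.1035, 0.0995]
orientation: [-0.197, 3.135, -0.001]
force: [-0.4, -0.6, -1.5]
opening: 0.036
gripper_force: 25.0
```

```bash
python3 - <<'E'
from h import *
print(delta([.4571,-.1030,.05],.1287))
E
```

```text
('turn -0.003', array([-0.0003,  0.0005,  0.0495]))
```

To row units: 0.02 m is 0.4, 0.01 m is 0.2.

>>> {"name": "jog_arm", "arguments": {
  "segments": {"increments": [[0.03,0,0,0.4,0],[0.03,0,0,0.2,0],[0.03,0,0,0.12,0],[0.03,0,0,0.12,0],[0.03,0,0,0.08,0],[0.03,0,0,0.04,0],[0.03,0,0,0,0],[0.03,0,0,0,0]]}
}}

```text
t: 14.65
tool_pos: [0.457, -0.1027, 0.052]
orientation: [-0.198, 3.135, -0.0]
force: [0.3, -0.2, -1.4]
opening: 0.0358
gripper_force: 25.0
```

Release, then move over D (the yellow relay).

To row units: -0.035 m is -0.7, -0.03 m is -0.6.

>>> {"name": "jog_arm", "arguments": {
  "segments": {"increments": [[0.03,0,0,0.02,0],[0.06,0,0,0,0],[0.06,0,0,0,0],[0.06,0,0,0,0],[0.06,0,0,-0.4,0],[0.06,0,0,-0.6,0],[0.06,0,0,-0.6,0],[0.06,0,-0.7,0,0],[0.06,0,-0.7,0,0],[0.06,0,-0.7,0,0],[0.06,0,-0.7,0,0],[0.06,0,0,0,0],[0.06,0,0,0,0]]}
}}

```text
t: 15.95
tool_pos: [0.4741, -0.2419, 0.1305]
orientation: [0.195, -3.135, -0.001]
force: [0.6, 1.0, -0.8]
opening: 0.0604
gripper_force: 0.0
```

```bash
python3 - <<'E'
from h import *
print(delta([.4751,-.2418,.05],.1287))
c=read_camera("wrist");cv2.imwrite("pics/w7.png",c["image"][:,:,::-1])
E
```

```text
('turn -0.004', array([-0.001 , -0.    ,  0.0805]))
```

View pics/w7.png

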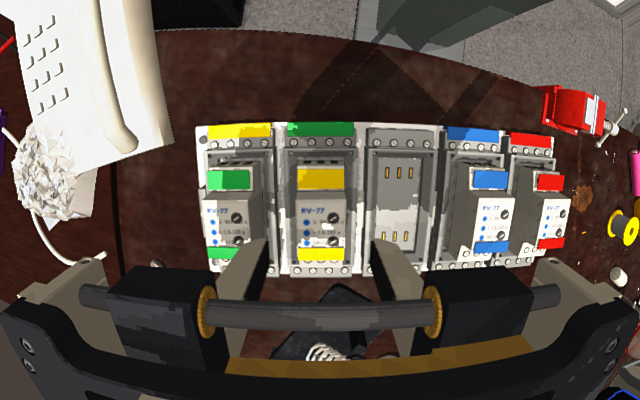

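The blue and red relays are in their sockets. The yellow relay is centred at u ≈ 321 and moves next from D to C.

To row units: 0.03 m is 0.6, -0.02 m is -0.4.

>>> {"name": "jog_arm", "arguments": {
  "segments": {"increments": [[0.06,-0.01,0,0.6,0],[0.06,0,0,0.6,0],[0.06,0,0,0.28,0],[0.06,0,0,0.14,0],[0.06,0,0,0,0],[0.03,0,0,0,0],[0.03,0,0,0,0],[0.03,0,0,0,0],[0.03,0,0,0,0],[0.03,0,0,0,0],[0.03,0,0,-0.2,0],[0.03,0,0,-0.4,0],[0.03,0,0,-0.4,0],[0.03,0,0,0,0],[0.03,0,0.6,0,0],[0.03,0,0.6,0,0],[0.03,0,0.2,0,0],[0.03,0,0,0,0],[0.03,0,0,0,0],[0.03,0,0,0,0]]}
}}

```text
t: 18.0
tool_pos: [0.4662, -0.173, 0.0996]
orientation: [-0.197, 3.135, -0.001]
force: [-0.0, -0.2, -1.5]
opening: 0.0363
gripper_force: 25.0
```

```bash
python3 - <<'E'
from h import *
print(delta([.4661,-.173,.05],.1287))
E
```

```text
('turn -0.003', array([ 0.0001, -0.    ,  0.0496]))
```

To row units: 0.02 m is 0.4, 0.01 m is 0.2.

>>> {"name": "jog_arm", "arguments": {
  "segments": {"increments": [[0.03,0,0,0.4,0],[0.03,0,0,0.2,0],[0.03,0,0,0.12,0],[0.03,0,0,0.12,0],[0.03,0,0,0.08,0],[0.03,0,0,0.04,0],[0.03,0,0,0,0],[0.03,0,0,0,0]]}
}}

```text
t: 18.8
tool_pos: [0.4663, -0.1721, 0.052]
orientation: [-0.198, 3.135, -0.0]
force: [0.2, 0.6, -1.0]
opening: 0.0358
gripper_force: 25.0
```

To row units: -0.035 m is -0.7, -0.03 m is -0.6.

>>> {"name": "jog_arm", "arguments": {
  "segments": {"increments": [[0.03,0,0,0.02,0],[0.06,0,0,0,0],[0.06,0,0,0,0],[0.06,0,0,0,0],[0.06,0,0,-0.4,0],[0.06,0,0,-0.6,0],[0.06,0,0,-0.6,0],[0.06,0,-0.7,0,0],[0.06,0,-0.7,0,0],[0.06,0,-0.7,0,0],[0.06,0,-0.7,0,0],[0.06,0,0,0,0],[0.06,0,0,0,0]]}
}}

```text
t: 20.1
tool_pos: [0.4834, -0.3112, 0.1304]
orientation: [0.196, -3.135, -0.001]
force: [0.9, -0.1, -0.3]
opening: 0.0604
gripper_force: 0.0
```

```bash
python3 - <<'E'
from h import *
print(delta([.4841,-.3112,.05],.1287))
c=read_camera("wrist");cv2.imwrite("pics/w8.png",c["image"][:,:,::-1])
E
```

```text
('turn -0.004', array([-0.0007, -0.0001,  0.0804]))
```

View pics/w8.png

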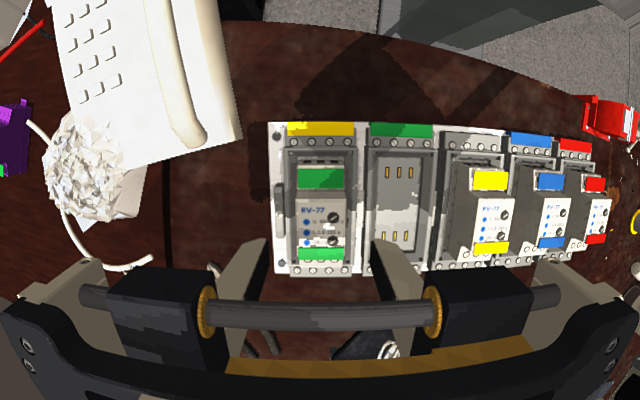

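The yellow relay is seated in the spare and the green relay is centred at u ≈ 321. Green now goes from E to D.

To row units: 0.03 m is 0.6, -0.02 m is -0.4.

>>> {"name": "jog_arm", "arguments": {
  "segments": {"increments": [[0.06,-0.01,0,0.6,0],[0.06,0,0,0.6,0],[0.06,0,0,0.28,0],[0.06,0,0,0.14,0],[0.06,0,0,0,0],[0.03,0,0,0,0],[0.03,0,0,0,0],[0.03,0,0,0,0],[0.03,0,0,0,0],[0.03,0,0,0,0],[0.03,0,0,-0.2,0],[0.03,0,0,-0.4,0],[0.03,0,0,-0.4,0],[0.03,0,0,0,0],[0.03,0,0.6,0,0],[0.03,0,0.6,0,0],[0.03,0,0.2,0,0],[0.03,0,0,0,0],[0.03,0,0,0,0],[0.03,0,0,0,0]]}
}}

```text
t: 22.15
tool_pos: [0.4755, -0.2424, 0.0996]
orientation: [-0.197, 3.135, -0.001]
force: [0.5, -0.1, -0.8]
opening: 0.0364
gripper_force: 25.0
```

```bash
python3 - <<'E'
from h import *
print(delta([.4751,-.2422,.05],.1287))
E
```

```text
('turn -0.003', array([0.0004, 0.0002, 0.0496]))
```

To row units: 0.02 m is 0.4, 0.01 m is 0.2.

>>> {"name": "jog_arm", "arguments": {
  "segments": {"increments": [[0.03,0,0,0.4,0],[0.03,0,0,0.2,0],[0.03,0,0,0.12,0],[0.03,0,0,0.12,0],[0.03,0,0,0.08,0],[0.03,0,0,0.04,0],[0.03,0,0,0,0],[0.03,0,0,0,0]]}
}}

```text
t: 22.95
tool_pos: [0.4756, -0.2415, 0.0521]
orientation: [-0.198, 3.135, -0.001]
force: [0.9, 0.3, -1.9]
opening: 0.0357
gripper_force: 25.0
```

To row units: 0.035 m is 0.7, -0.03 m is -0.6.

>>> {"name": "jog_arm", "arguments": {
  "segments": {"increments": [[0.03,0,0,0.02,0],[0.06,0,0,0,0],[0.06,0,0,0,0],[0.06,0,0,0,0],[0.06,0,0,-0.4,0],[0.06,0,0,-0.6,0],[0.06,0,0,-0.6,0],[0.06,0,0.7,0,0],[0.06,0,0.7,0,0],[0.06,0,0,0,0],[0.06,0,0,0,0]]}
}}

```text
t: 24.05
tool_pos: [0.4667, -0.1716, 0.1309]
orientation: [-0.201, 3.135, -0.001]
force: [0.2, -0.0, -0.3]
opening: 0.06
gripper_force: 0.0
```

```bash
python3 - <<'E'
from h import *
print(delta([.4661,-.173,.05],.1287))
E
```

```text
('turn -0.001', array([ 0.0008, -0.0013,  0.0809]))
```

Yellow goes from C over D to E, lifted high.

To row units: -0.05 m is -1, -0.04 m is -0.8.

>>> {"name": "jog_arm", "arguments": {
  "segments": {"increments": [[0.06,0.01,-0.02,0.6,0],[0.06,0,0,0.6,0],[0.06,0,0,0.28,0],[0.06,0,0,0.14,0],[0.06,0,0,0,0],[0.03,0,0,0,0],[0.03,0,0,0,0],[0.03,0,0,0,0],[0.03,0,0,0,0],[0.03,0,0,0,0],[0.03,0,0,-0.2,0],[0.03,0,0,-0.4,0],[0.03,0,0,-0.6,0],[0.03,0,0,-0.6,0],[0.03,0,0,0,0],[0.03,0,-0.8,0,0],[0.03,0,-1,0,0],[0.03,0,-1,0,0],[0.03,0,0,0,0],[0.03,0,0,0,0]]}
}}

```text
t: 26.05
tool_pos: [0.4828, -0.3124, 0.1382]
orientation: [0.195, -3.134, -0.003]
force: [0.2, 0.6, -1.3]
opening: 0.0357
gripper_force: 25.0
```

```bash
python3 - <<'E'
from h import *
print(delta([.4843,-.3112,.05],.1287))
E
```

```text
('turn -0.005', array([-0.0016,  0.001 ,  0.0882]))
```

To row units: 0.03 m is 0.6, 0.01 m is 0.2.

>>> {"name": "jog_arm", "arguments": {
  "segments": {"increments": [[0.03,-0.02,0.02,0,0],[0.03,0,0,0.6,0],[0.03,0,0,0.6,0],[0.03,0,0,0.2,0],[0.03,0,0,0.12,0],[0.03,0,0,0.12,0],[0.03,0,0,0.08,0],[0.03,0,0,0.02,0],[0.03,0,0,0,0],[0.03,0,0,0,0]]}
}}

```text
t: 27.05
tool_pos: [0.485, -0.3111, 0.0533]
orientation: [-0.198, 3.135, -0.001]
force: [-0.7, -0.2, -1.1]
opening: 0.0359
gripper_force: 25.0
```

To row units: -0.05 m is -1, 0.002 m is 0.04.

>>> {"name": "jog_arm", "arguments": {
  "segments": {"increments": [[0.03,0,0,0.04,0],[0.03,0,0,0,0],[0.06,0,0,0,0],[0.06,0,0,0,0],[0.06,0,0,0,0],[0.06,0,0,-0.4,0],[0.06,0,0,-0.6,0],[0.06,0,0,-0.8,0],[0.06,0,0.6,-1,0],[0.06,0,1,-0.8,0],[0.06,0,1,-0.4,0],[0.06,0,0.4,0,0],[0.06,0,0,0,0],[0.06,0,0,0,0]]}
}}

```text
t: 28.45
tool_pos: [0.4682, -0.1807, 0.2334]
orientation: [-0.2, 3.135, -0.001]
force: [0.2, -0.6, 0.6]
opening: 0.0602
gripper_force: 0.0
```

```bash
python3 - <<'E'
from h import *
c=read_camera("wrist");cv2.imwrite("pics/w9.png",cv2.resize(c["image"][110:260,160:470,::-1],None,fx=2.5,fy=2.5))
o={}
for b in blobs(c,(180,115,450,240),100):
    print(b[0],np.round(b[1:],1),*[np.round(wray(c,b[1],b[2],z)[:2],4) for z in(.019,.0585,.0755)])
E
```

```text
red [434.5 126.6 308. ] [ 0.3801 -0.0504] [ 0.3812 -0.0656] [ 0.3817 -0.0722]
red [443.6 159.1 156. ] [ 0.4178 -0.0306] [ 0.4149 -0.0479] [ 0.4136 -0.0554]
yellow [212.1 126.2 447. ] [ 0.415  -0.3191] [ 0.4124 -0.3053] [ 0.4112 -0.2994]
yellow [201.6 159.6 386. ] [ 0.4576 -0.3303] [ 0.4503 -0.3153] [ 0.4472 -0.3088]
yellow [199.9 209.1 270. ] [ 0.5227 -0.3305] [ 0.5084 -0.3155] [ 0.5023 -0.309 ]
green [267.7 123.6 462. ] [ 0.406  -0.2503] [ 0.4044 -0.2439] [ 0.4036 -0.2412]
green [262.  157.8 406. ] [ 0.4475 -0.253 ] [ 0.4413 -0.2463] [ 0.4387 -0.2435]
green [261.3 209.1 268. ] [ 0.5118 -0.2485] [ 0.4987 -0.2423] [ 0.4931 -0.2396]
blue [385.9 124.2 456. ] [ 0.3881 -0.1118] [ 0.3884 -0.1204] [ 0.3885 -0.1241]
blue [392.5 157.  392. ] [ 0.426  -0.0973] [ 0.4222 -0.1075] [ 0.4205 -0.1119]
blue [392.7 208.4 252. ] [ 0.4898 -0.0852] [ 0.479  -0.0967] [ 0.4744 -0.1016]
```

View pics/w9.png

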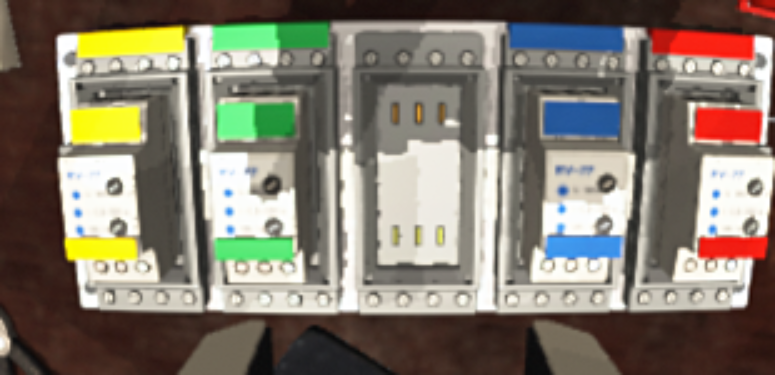

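The final view shows each relay upright behind its own colour plate and the spare empty. The yellow, green and blue front tags lie within about 1.2 mm of the seated positions. The red reading was cut by the search box, but it looks seated in the picture.

```bash
python3 -c "
from plant import robot
print(robot.close_job())"
```

```text
the job is handed in; nothing more can be done
None
```

I handed the job in at about 28.5 s: in the last picture all four relays stand upright in the sockets of their own colour and the spare is empty; the judge returned no verdict, and red was checked by eye only.

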